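Load two sample vials into a gravity tube magazine

ROBOT

A 7-joint arm with a two-finger parallel gripper is mounted at the origin on a cart in front of the work surface, level with it; the furniture and walls round the work are solid. World frame = base frame: x ahead of the robot, y to its left, z up, the work surface at z = 0. Lengths are in m, angles in rad, forces in N, time in s.
With the tool pointing down it reaches from about 0.4 to 0.925 m from the base axis. Payload 5.6 kg.
Tool frame: the origin (TCP) lies midway between the tips of the shut fingers; the grasp point (between the pads) lies 19 mm behind it (robot.hold_point_z is the distance from the TCP to the grasp point, in m); z points along the fingers, y is the direction in which the jaws open and shut (so a half turn about z gives the same grasp; the last joint's range is limited). The gripper opens to 85 mm and grips with 20 to 120 N. Pads are 22 mm wide; open, the fingers measure 114 mm over their backs; the gripper's body (76 mm by 85 mm) begins 54 mm behind the grasp point. The pads swing forward as they close: fully open they stand 13 mm farther back than shut.
Start: joints at [-1.253, 0.468, -0.012, 1.603, 0.006, 1.071, -0.056], TCP at [0.23, 0.608, 0.231] pointing down, gripper open.
Joint ranges: [-2.53, 2.53], [-0.31, 2.02], [-1.57, 1.55], [0.28, 2.44], [-1.29, 4.43], [0.15, 1.84], [-2.92, 2.92]. Speed limits (rad/s): [2.57, 2.57, 3.14, 3.14, 3.14, 3.14, 3.14].

INTERFACE

Orientations are given as a unit quaternion [w, x, y, z].
In Python, from cell import robot gives the robot as it stands. The module is installed in compiled form; this text tells all that it offers.
- The arm moves only by the tool step_arm, never from a script. Its argument "rows" is a list of rows, each a list of 7 numbers: the turn, a rotation vector about the tool's x, y, z in degrees, then the shift along the tool's x, y, z in m, then the finger opening in m, from 0 to 0.0854. In form: [[ax, ay, az, tx, ty, tz, hand], ...]. A call has 1 to 10 rows; each row shifts and turns the pose as measured when the row begins, along the tool's axes as they then stand; what a row does not reach is not made up. A row lasts 1/10 s, in which the tool goes at most 50 mm and 8.59 degrees, less where a joint would pass 70% of its speed; a pose out of reach is approached as far as the arm can. A call with a gripper value outside its range is refused whole. The fingers move at their own pace and stop on an object; "newtons" is the grip in N (left out, the last holds). Time passes only in rows, so rows that do not move let the fingers close. It gives the time, the measured TCP pose, the force and the opening at its end, in the units of the state.
- robot.read_state(): the state, without advancing time (a new reading comes with each control period).
- robot.capture(name): name is "side" or "top" or "wrist"; returns a dict with "img" (420x560x3 uint8, red, green, blue), "fx", "fy", "cx", "cy" (pixels), "position" and "attitude" of the camera in the world; the wrist camera has in their place "mount" (4x4, takes a point from camera to tool coordinates, whose origin is the TCP and whose axes are the flange's). Camera axes: x right, y up, looking along -z (the intrinsics and any distortion apply to the point x, -y, -z); pixel columns grow to the right and rows downward; lengths in m; the calibration is good to about 2 mm. The wrist camera is an equidistant fisheye: a pixel r from the principal point sees the ray r / f radians off the axis. A picture is of the moment at which its call begins: read the wrist's pose just before it. There is no depth.
- robot.finish_job(): hands the job in, once; it reports no verdict.
The state is a dict: "time_s": time; "qpos": joint angles; "joint_velocities": joint speeds; "effort": joint torques, N m; "ee_pos": TCP position; "orientation": TCP orientation; "ft_force": force on the tool from outside, world axes, zero at the start; "moment": the same for the moment, N m; "finger_gap": opening from 0.0 (shut) to 1.0 (fully open).
Only numpy, scipy, OpenCV 4.12 (cv2) and the standard library are available. Lean on these libraries where they do the work, as an engineer would, in place of code of your own. Each camera call takes 0.05 s, during which the arm holds its last target. There are 200 camera calls.

TASK

Load the two vials that stand singly on the table, not in the rack, into the upright tube magazine: feed them one after the other through its flared mouth, caps up, so that one drops right down to the bottom of the tube and the other rests on top of it. It does not matter which goes in first; let go of both.

Things in the scene. Friction and masses are not known exactly. Their poses are not given: they have to be found in the camera images.
- vial_a: Small upright sample vial with a blue screw cap, 20 mm in diameter over body and cap, 53 mm tall, about 18 g, standing loose and alone on the table, cap up. The cap is the top 10 mm. Origin: centre of its underside; z points up through the cap. It can be gripped across the body or the cap.
- vial_b: Small upright sample vial with a light grey screw cap, 20 mm in diameter over body and cap, 53 mm tall, about 18 g, standing loose and alone on the table, cap up. The cap is the top 10 mm. Origin: centre of its underside; z points up through the cap. It can be gripped across the body or the cap.
- mouth (a point): Centre of the flared round mouth of the magazine at rim height, 142 mm above the table; z up. The mouth is 46 mm wide inside (53 mm outside) and narrows over 24 mm to the 28 mm bore of an upright aluminium tube. The magazine is fixed. A vial let go upright and centred, its foot just below the rim, falls to the bottom or onto the vial already inside.
- bore_floor (a point): Centre of the bore's floor, 112 mm below mouth, 30 mm above the table; z up. The tube has a narrow sight slot and stands on a grey block with a dark 105 x 80 mm foot plate. Two vials make a stack of 106 mm, so the upper cap ends about 6 mm below the rim.
Things that resemble listed ones, but are neither listed nor needed, are in the scene too. Leave any purple or yellow look-alike of the vial_a alone.

How it is judged:
At the end, for the whole second after the job is handed in: Both vials stand in the magazine's tube, cap up (within 0.4 rad of vertical), released and at rest: the foot of one at the bore floor (within 10 mm in height, 10 mm sideways), the foot of the other on its cap, 53 mm higher (within 10 mm in height, 12 mm sideways) (((horizontal distance between vial_a and bore_floor below 0.01 m and z of vial_a in the frame of bore_floor between -0.005 and 0.01 m and angle between each of vial_a, vial_b's own z axis and vertical below 0.4 rad and linear speed of each of vial_a, vial_b below 0.05 m/s and horizontal distance between vial_b and bore_floor below 0.012 m and z of vial_b in the frame of bore_floor between 0.043 and 0.063 m) or (horizontal distance between vial_b and bore_floor below 0.01 m and z of vial_b in the frame of bore_floor between -0.005 and 0.01 m and angle between each of vial_b, vial_a's own z axis and vertical below 0.4 rad and linear speed of each of vial_b, vial_a below 0.05 m/s and horizontal distance between vial_a and bore_floor below 0.012 m and z of vial_a in the frame of bore_floor between 0.043 and 0.063 m))); the robot touches nothing.
It also fails if it takes over 61 s, if anything falls off the work surface, if the arm or the gripper's body presses on something with over 40 N, if the wrist force passes 120 N, or if a joint passes its speed limit or range.

## Working session

There is one attempt and no reset: what is moved stays moved. The work goes in short steps, Python scripts to look and compute and a tool call to move; the robot and the scene stay as the last step left them, time stands still between calls to the robot, and variables do not carry over. Pictures are saved under pics/ and viewed, about 8 in all and at most 12, crops included, and the job is handed in when it is done.

Besides the shell and the picture viewer there is one more tool, called after "Request:" as name(argument=value, ...), one argument or row to a line, values as JSON. step_arm: Moves the arm, as the interface text tells. Its arguments: {"type":"object","properties":{"rows":{"type":"array"},"newtons":{"type":"number"}},"required":["rows"]}

```bash
mkdir -p pics && cat > h.py <<'E'
import numpy as np, cv2
from cell import robot
from scipy.spatial.transform import Rotation as R
def q(w): return R.from_quat([w[1],w[2],w[3],w[0]])
def save(c,n): cv2.imwrite('pics/'+n+'.png',cv2.cvtColor(c['img'],cv2.COLOR_RGB2BGR))
E
python3 - <<'E'
from h import *
s=robot.read_state(); print(s)
import pickle
d={}
for n in('side','top','wrist'):
    c=robot.capture(n); save(c,n+'0'); d[n]=c; print({k:v for k,v in c.items() if k!='img'})
d['s']=s; pickle.dump(d,open('d0.pkl','wb'))
E
```

```text
{'time_s': 0.0, 'qpos': array([-1.25297027,  0.46839833, -0.01159006,  1.60363261,  0.00598068,
        1.07137927, -0.05632503]), 'joint_velocities': array([-6.71856607e-04, -1.52418330e-03, -3.73397089e-05, -1.29797808e-03,
       -3.76151286e-03,  8.77013244e-04,  5.40339604e-04]), 'effort': array([-5.72550357e-05, -5.32385445e+01,  2.14981707e-02, -2.51307821e+01,
        1.14529574e-02,  7.81942072e-03,  1.55052641e-05]), 'ee_pos': array([0.22935035, 0.60759696, 0.23032086]), 'orientation': array([-1.04057848e-04,  1.79489756e-01,  9.83759438e-01, -8.85428452e-04]), 'ft_force': array([-0.10261469, -0.03481438, -0.32877167]), 'moment': array([-0.02412381, -0.00750041,  0.00840109]), 'finger_gap': 1.0013313310146335}
{'fx': 516.4191613773307, 'fy': 516.4191613773307, 'cx': 279.4959152279174, 'cy': 212.83421203530096, 'position': array([0.22144397, 0.9091072 , 0.55085597]), 'attitude': array([-0.16339518, -0.09297838,  0.49094101,  0.85066678])}
{'fx': 488.5142057429599, 'fy': 488.5142057429599, 'cx': 277.67161242795333, 'cy': 213.26355529958377, 'position': array([0.41465067, 0.23998297, 0.9716353 ]), 'attitude': array([-0.70304782, -0.02725575,  0.03863705,  0.70956893])}
{'fx': 325.19226210127806, 'fy': 325.19226210127806, 'cx': 278.38404237151167, 'cy': 211.62381087743776, 'mount': array([[-3.10880345e-04,  9.48008583e-01,  3.18244606e-01,
         8.19521496e-02],
       [ 9.99999945e-01,  3.31534990e-04, -1.07391875e-05,
         9.08396893e-04],
       [-1.15690064e-04,  3.18244585e-01, -9.48008634e-01,
        -1.41318093e-01],
       [ 0.00000000e+00,  0.00000000e+00,  0.00000000e+00,
         1.00000000e+00]])}
```

View pics/top0.png

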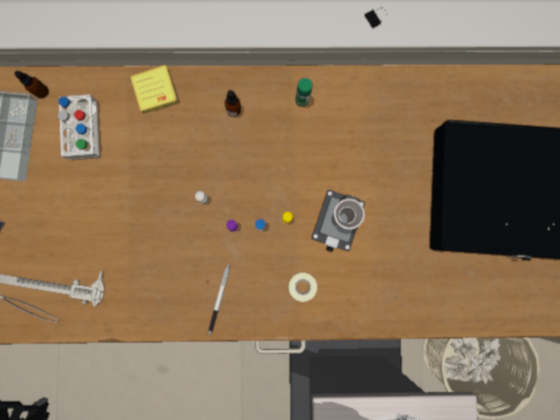

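View pics/side0.png

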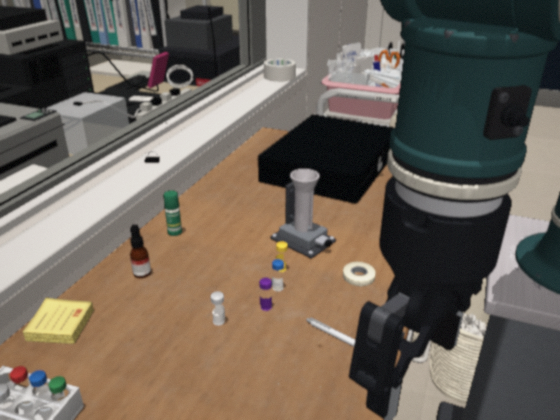

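Top view: blue loose (261,225), light grey loose (201,197), purple (232,225) and yellow (288,217) look-alikes; rack at (80,125) holds others (also blue and grey, but in the rack). Magazine mouth at (348,212). The loose blue and grey fit vial_a/vial_b. I'll confirm this in one enlarged crop.

```bash
python3 - <<'E'
import pickle,cv2,numpy as np
d=pickle.load(open('d0.pkl','rb'))
t=d['top']['img'][170:260,180:380]; s=d['side']['img'][160:340,190:400]
a=cv2.resize(t,(800,360),interpolation=cv2.INTER_CUBIC)
# side 210x180 -> split: 
b=cv2.resize(s,(280,240),interpolation=cv2.INTER_CUBIC)
b=np.hstack([b,cv2.resize(d['side']['img'][235:335,200:300],(240,240),interpolation=cv2.INTER_CUBIC),cv2.resize(d['side']['img'][160:260,265:365],(240,240),interpolation=cv2.INTER_CUBIC)])
b=np.pad(b,((0,0),(0,40),(0,0)))
cv2.imwrite('pics/crop1.png',cv2.cvtColor(np.vstack([a,b]),cv2.COLOR_RGB2BGR))
E
```

```text
(no output)
```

View pics/crop1.png

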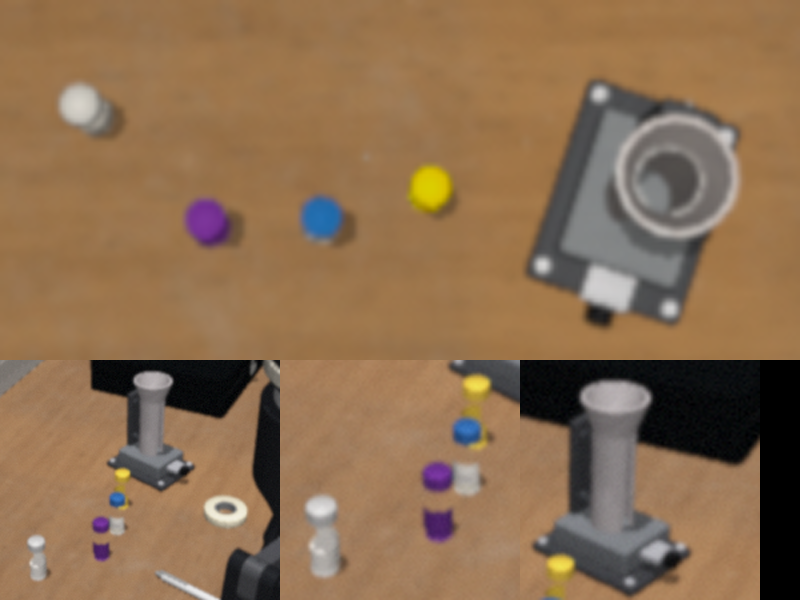

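The crop confirms one loose blue-capped vial (261,224), one loose grey-capped vial (200,196), and the mouth rim centre at (349,214) in the top view. Purple and yellow are the look-alikes to leave alone. Next I triangulate.

```bash
cat >> h.py <<'E'
def ray(c,u,v):
    return c['position'],q(c['attitude']).apply([(u-c['cx'])/c['fx'],-(v-c['cy'])/c['fy'],-1])
def tri(rs):
    A=0;b=0
    for p,dr in rs:
        dr=dr/np.linalg.norm(dr);M=np.eye(3)-np.outer(dr,dr);A=A+M;b=b+M@p
    x=np.linalg.solve(A,b); return x,[np.linalg.norm(np.cross(x-p,dr/np.linalg.norm(dr))) for p,dr in rs]
def wray(c,s,u,v):
    x,y=u-c['cx'],v-c['cy'];r=np.hypot(x,y);th=r/c['fx']
    dc=np.array([np.sin(th)*x/r,-np.sin(th)*y/r,-np.cos(th)])
    T=c['mount'];Rt=q(s['orientation'])
    return s['ee_pos']+Rt.apply(T[:3,3]),Rt.apply(T[:3,:3]@dc)
def wpix(c,s,P):
    T=c['mount'];p=q(s['orientation']).inv().apply(np.array(P)-s['ee_pos']);p=T[:3,:3].T@(p-T[:3,3])
    th=np.arctan2(np.hypot(p[0],p[1]),-p[2]);k=c['fx']*th/np.hypot(p[0],p[1])
    return c['cx']+k*p[0],c['cy']-k*p[1]
E
python3 - <<'E'
from h import *; import pickle
d=pickle.load(open('d0.pkl','rb'))
for n,t,s in [('grey',(200,196),(217.1,295)),('blue',(260.5,224.2),(277.9,262.9)),('mouth',(349,213.75),(304.6,174.6))]:
    print(n,*[np.round(k,4) for k in tri([ray(d['top'],*t),ray(d['side'],*s)])])
for n,z,t in [('grey',.053,(200,196)),('blue',.053,(260.5,224.2)),('purple',.053,(231.5,225)),('yellow',.053,(287.75,216.75)),('mouth',.142,(349,213.75))]:
    p,r=ray(d['top'],*t); print(n,np.round(p+r*(z-p[2])/r[2],4))
print(q(d['s']['orientation']).as_matrix().round(3))
E
```

```text
grey [0.5351 0.3717 0.0509] [0.0004 0.0004]
blue [0.4811 0.2576 0.049 ] [0.0008 0.0008]
mouth [0.4907 0.1042 0.1411] [0.0004 0.0004]
grey [0.5345 0.3713 0.053 ]
blue [0.4801 0.2573 0.053 ]
purple [0.479  0.3119 0.053 ]
yellow [0.4937 0.2058 0.053 ]
mouth [0.4903 0.1043 0.142 ]
[[-0.936  0.353 -0.001]
 [ 0.353  0.936 -0.002]
 [-0.    -0.002 -1.   ]]
```

Request:
step_arm(
  rows=[
    [0,0,0,-0.037,-0.0115,0.004,0.0854],
    [0,0,0,-0.037,-0.0115,0.004,0.0854],
    [0,0,0,-0.037,-0.0115,0.004,0.0854],
    [0,0,0,-0.037,-0.0115,0.009,0.0854],
    [0,0,0,-0.037,-0.0115,0.009,0.0854],
    [0,0,0,-0.037,-0.0115,0.009,0.0854],
    [0,0,0,-0.037,-0.0115,0.009,0.0854],
    [0,0,0,-0.037,-0.0115,0.009,0.0854],
    [0,0,0,-0.037,-0.0115,0.009,0.0854],
    [0,0,0,-0.037,-0.0115,0.009,0.0854],
  ],
  newtons=30,
)

```text
time_s: 1.15
ee_pos: [0.5385, 0.3686, 0.15]
orientation: [-0.003, 0.171, 0.985, -0.0]
ft_force: [1.1, 0.8, -0.1]
finger_gap: 1.0
```

Request:
step_arm(
  rows=[
    [0,0,7.6,0,0,0,0.0854],
    [0,0,7.6,0,0,0,0.0854],
    [0,0,7.6,0,0,0,0.0854],
    [0,0,7.6,0,0,0,0.0854],
    [0,0,7.6,0,0,0,0.0854],
    [0,0,7.6,0,0,0,0.0854],
    [0,0,7.6,0,0,0,0.0854],
    [0,0,7.6,0,0,0,0.0854],
  ],
)

```text
time_s: 1.95
ee_pos: [0.5445, 0.3567, 0.1444]
orientation: [-0.001, 0.668, 0.744, -0.006]
ft_force: [-0.1, 0.4, -0.1]
finger_gap: 1.001
```

```bash
cat >> h.py <<'E'
G=np.array([.5348,.3715,.053]);B=np.array([.4806,.2575,.053]);M=np.array([.4905,.1042,.142])
def look(name,pts,goal=None,crop=None):
    s=robot.read_state();c=robot.capture('wrist');save(c,name)
    print('ee',s['ee_pos'].round(4),[np.round(wpix(c,s,p),1) for p in pts])
    import pickle;pickle.dump((s,c),open(name+'.pkl','wb'))
    if goal is not None: print('tool delta',q(s['orientation']).inv().apply(np.array(goal)-s['ee_pos']).round(4), 'tilt fix (deg, tool)',np.degrees(np.cross([0,0,1],q(s['orientation']).inv().apply([0,0,-1]))).round(2))
    return s,c
E
python3 - <<'E'
from h import *
look('w1',[G,B,M],[G[0],G[1],.10])
E
```

```text
ee [0.5445 0.3567 0.1444] [array([268.4, 196.6]), array([196.8, 311.9]), array([197.6, 475.8])]
tool delta [ 0.0161 -0.0076  0.0443] tilt fix (deg, tool) [-0.59  0.42  0.  ]
```

View pics/w1.png

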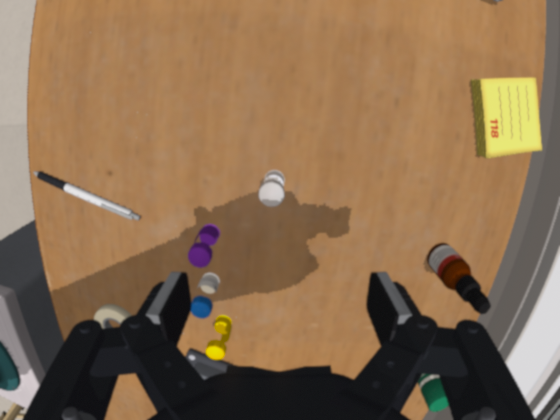

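```bash
python3 - <<'E'
from h import *; import pickle
s,c=pickle.load(open('w1.pkl','rb'))
for n,u in(('G',(271,193)),('B',(201,306))):
    p,r=wray(c,s,*u); print(n,(p+r*(.053-p[2])/r[2]).round(4))
    d=pickle.load(open('d0.pkl','rb'));t={'G':[(200,196),(217.1,295)],'B':[(260.5,224.2),(277.9,262.9)]}[n]
    print(tri([ray(d['top'],*t[0]),ray(d['side'],*t[1]),(p,r)]))
g=[.5335,.3735]
print(q(s['orientation']).inv().apply(np.array([g[0],g[1],.07])-s['ee_pos']).round(4))
E
```

```text
G [0.5364 0.3745 0.053 ]
(array([0.53561011, 0.37236561, 0.05032463]), [np.float64(0.0010246181125836433), np.float64(0.0007898643479319952), np.float64(0.001533709244545857)])
B [0.4846 0.2649 0.053 ]
(array([0.48188114, 0.25790398, 0.04692709]), [np.float64(0.0014685611600811586), np.float64(0.001749817231437262), np.float64(0.0022000255218944105)])
[ 0.0185 -0.0083  0.0743]
```

Request:
step_arm(
  rows=[
    [-0.6,0.4,0,0.008,-0.0035,0,0.0854],
    [0,0,0,0.008,-0.0035,0,0.0854],
    [0,0,0,0,0,0.025,0.0854],
    [0,0,0,0,0,0.025,0.0854],
    [0,0,0,0,0,0.015,0.0854],
    [0,0,0,0,0,0,0.0854],
  ],
)

```text
time_s: 2.6
ee_pos: [0.5329, 0.3776, 0.0777]
orientation: [-0.001, 0.664, 0.748, 0.002]
ft_force: [-0.1, -0.4, -0.2]
finger_gap: 1.0
```

```bash
python3 - <<'E'
from h import *
s,c=look('w2',[G,B,M],[.5358,.3725,.021])
print(wpix(c,s,s['ee_pos']+q(s['orientation']).apply([0,0,-.019])))
E
```

```text
ee [0.5329 0.3776 0.0777] [array([279.8, 266.6]), array([191.7, 385. ]), array([197.9, 541.8])]
tool delta [-0.0056  0.0022  0.0567] tilt fix (deg, tool) [ 0.07 -0.2   0.  ]
(np.float64(277.5988853556073), np.float64(299.7048016935773))
```

View pics/w2.png

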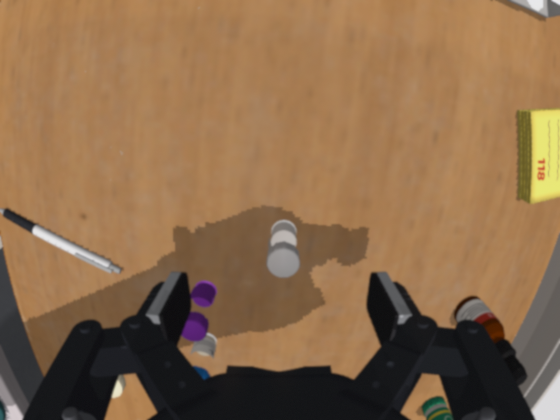

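The cap is at (283,262), midway between the fingers, and the purple one at (195,326) is clear of the finger path.

```bash
python3 - <<'E'
from h import *; import pickle
s,c=pickle.load(open('w2.pkl','rb')); s1,c1=pickle.load(open('w1.pkl','rb'))
p,r=wray(c,s,283,262); P=p+r*(.053-p[2])/r[2]; print(P, tri([(p,r),wray(c1,s1,271,193)]))
g=[.536,.3732,.021]; print(q(s['orientation']).inv().apply(np.array(g)-s['ee_pos']).round(4))
E
```

```text
[0.53627502 0.37466622 0.053     ] (array([0.53639671, 0.37416294, 0.05197655]), [np.float64(4.526796443507338e-05), np.float64(4.52679644352284e-05)])
[-0.005   0.0025  0.0567]
```

Request:
step_arm(
  rows=[
    [0,0,0,-0.004,0.003,0,0.0854],
    [0,0,0,0,0,0.02,0.0854],
    [0,0,0,0,0,0.02,0.0854],
    [0,0,0,0,0,0.016,0.0854],
    [0,0,0,0,0,0,0.0854],
  ],
)

```text
time_s: 3.15
ee_pos: [0.5425, 0.3763, 0.0275]
orientation: [0.0, 0.663, 0.748, 0.008]
ft_force: [-0.5, -0.6, 0.6]
finger_gap: 1.002
```

Request:
step_arm(
  rows=[
    [0.7,-0.6,0,-0.001,-0.006,0.005,0.0854],
    [0,0,0,0,0,0,0.0854],
    [0,0,0,0,0,0,0.0854],
  ],
)

```text
time_s: 3.45
ee_pos: [0.5379, 0.3749, 0.0243]
orientation: [0.001, 0.664, 0.748, 0.001]
ft_force: [1.3, 0.5, -0.4]
finger_gap: 1.001
```

Request:
step_arm(
  rows=[
    [0,0,0,-0.001,-0.002,0.004,0.0854],
    [0,0,0,0,0,0,0.0854],
    [0,0,0,0,0,0,0.015],
    [0,0,0,0,0,0,0.015],
    [0,0,0,0,0,0,0.015],
    [0,0,0,0,0,0,0.015],
    [0,0,0,0,0,0,0.015],
    [0,0,0,0,0,0,0.015],
    [0,0,0,0,0,0,0.015],
    [0,0,0,0,0,0,0.015],
  ],
  newtons=30,
)

```text
time_s: 4.45
ee_pos: [0.5368, 0.3745, 0.022]
orientation: [0.001, 0.664, 0.748, 0.002]
ft_force: [0.5, -0.3, 1.0]
finger_gap: 0.219
```

Request:
step_arm(
  rows=[
    [0,0,0,0,0,-0.01,0.015],
    [0,0,0,0,0,-0.025,0.015],
    [0,0,0,0,0,-0.035,0.015],
    [0,0,0,0,0,-0.035,0.015],
    [0,0,0,0,0,-0.035,0.015],
    [0,0,0,0,0,-0.035,0.015],
    [0,0,0,0,0,-0.01,0.015],
    [0,0,0,0,0,0,0.015],
  ],
)

```text
time_s: 5.25
ee_pos: [0.5355, 0.3733, 0.217]
orientation: [0.001, 0.664, 0.748, 0.002]
ft_force: [-0.1, -0.1, -0.8]
finger_gap: 0.218
```

Request:
step_arm(
  rows=[
    [0,0,0,-0.02,-0.006,0,0.015],
    [0,0,0,-0.033,-0.01,0,0.015],
    [0,0,0,-0.033,-0.01,0,0.015],
    [0,0,0,-0.033,-0.01,0,0.015],
    [0,0,0,-0.033,-0.01,0,0.015],
    [0,0,0,-0.033,-0.01,0,0.015],
    [0,0,0,-0.033,-0.01,0,0.015],
    [0,0,0,-0.02,-0.006,0,0.015],
    [0,0,0,-0.01,-0.003,0,0.015],
    [0,0,0,0,0,0,0.015],
  ],
)

```text
time_s: 6.25
ee_pos: [0.4804, 0.1075, 0.2041]
orientation: [-0.003, 0.663, 0.749, -0.008]
ft_force: [0.5, 0.1, -0.6]
finger_gap: 0.217
```

```bash
python3 - <<'E'
from h import *
s,c=look('w3',[G,B,M],[.4905,.1042,.160]); print(s['finger_gap'],s['orientation'].round(3))
E
```

```text
ee [0.4804 0.1075 0.2041] [array([372.4, -62.4]), array([301.7,  33.1]), array([293.4, 237.6])]
tool delta [-0.0042  0.0103  0.044 ] tilt fix (deg, tool) [-0.91  0.31  0.  ]
0.2172351286534384 [-0.003  0.663  0.749 -0.008]
```

View pics/w3.png

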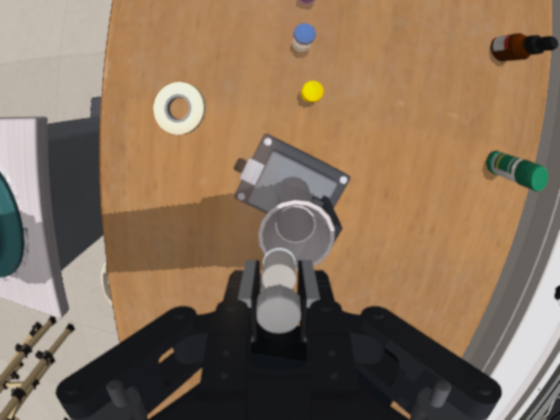

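```bash
python3 - <<'E'
from h import *; import pickle,cv2
s,c=pickle.load(open('w3.pkl','rb'));f=q(s['orientation'])
for z in(.022,-.031): print(np.round(wpix(c,s,s['ee_pos']+f.apply([0,0,z])),1))
p,r=wray(c,s,297,234);P=p+r*(.142-p[2])/r[2];print(P, f.inv().apply(np.array([P[0],P[1],.16])-s['ee_pos']))
E
```

```text
[277.7 258.8]
[277.5 315.6]
[0.49253371 0.1071544  0.142     ] [-0.00155655  0.01268044  0.04392752]
```

The mouth is centred at about (297,234), the vial hangs upright in the grip, and the remaining offset is about 12 mm.

Request:
step_arm(
  rows=[
    [-0.9,0.3,0,-0.003,0.011,0,0.015],
    [0,0,0,0,0,0,0.015],
    [0,0,0,0,0,0.015,0.015],
    [0,0,0,0,0,0.012,0.015],
    [0,0,0,0,0,0,0.015],
  ],
)

```text
time_s: 6.8
ee_pos: [0.4943, 0.1126, 0.1752]
orientation: [0.0, 0.659, 0.752, 0.001]
ft_force: [-0.0, 1.1, -0.3]
finger_gap: 0.216
```

Request:
step_arm(
  rows=[
    [0,0,0,-0.0065,-0.004,0,0.015],
    [0,0,0,0,0,0,0.015],
    [0,0,0,0,0,0.018,0.015],
    [0,0,0,0,0,0,0.015],
  ],
)

```text
time_s: 7.2
ee_pos: [0.4917, 0.1057, 0.158]
orientation: [0.001, 0.659, 0.752, 0.002]
ft_force: [-1.0, 0.4, -0.3]
finger_gap: 0.219
```

Request:
step_arm(
  rows=[
    [0,0,0,0,0,0.004,0.015],
    [0,0,0,0,0,0,0.015],
    [0,0,0,0,0,0,0.0854],
    [0,0,0,0,0,0,0.0854],
    [0,0,0,0,0,0,0.0854],
    [0,0,0,0,0,0,0.0854],
    [0,0,0,0,0,0,0.0854],
    [0,0,0,0,0,-0.03,0.0854],
    [0,0,0,0,0,-0.04,0.0854],
    [0,0,0,0,0,0,0.0854],
  ],
)

```text
time_s: 8.2
ee_pos: [0.4926, 0.1055, 0.2282]
orientation: [0.001, 0.659, 0.752, 0.003]
ft_force: [0.6, 0.2, 0.1]
finger_gap: 1.001
```

```bash
python3 - <<'E'
from h import *
s,c=look('w4',[B,M],[.4825,.2595,.10]); print(s['orientation'].round(3))
E
```

```text
ee [0.4926 0.1055 0.2282] [array([285.4,  36.3]), array([274.3, 221.2])]
tool delta [0.1538 0.0095 0.1285] tilt fix (deg, tool) [ 0.35 -0.1   0.  ]
[0.001 0.659 0.752 0.003]
```

View pics/w4.png

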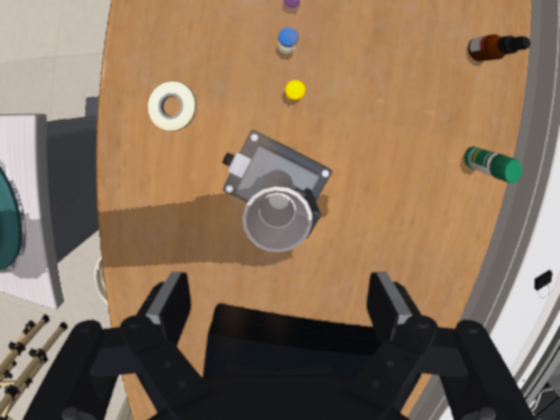

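The grey vial's cap shows deep in the bore at (275,210), so it dropped in. Now to the blue one.

Request:
step_arm(
  rows=[
    [0.3,0,0,0.02,0.001,0,0.0854],
    [0,0,0,0.035,0.002,0,0.0854],
    [0,0,0,0.035,0.002,0,0.0854],
    [0,0,0,0.035,0.002,0.01,0.0854],
    [0,0,0,0.02,0.002,0.03,0.0854],
    [0,0,0,0.008,0,0.03,0.0854],
    [0,0,0,0,0,0.03,0.0854],
    [0,0,0,0,0,0.01,0.0854],
    [0,0,0,0,0,0,0.0854],
    [0,0,0,0,0,0,0.0854],
  ],
)

```text
time_s: 9.25
ee_pos: [0.4748, 0.2621, 0.1051]
orientation: [-0.003, 0.66, 0.752, -0.005]
ft_force: [0.3, 0.2, 0.1]
finger_gap: 1.003
```

```bash
python3 - <<'E'
from h import *
s,c=look('w5',[B,M],[.4825,.2595,.022]); print(s['orientation'].round(3))
E
```

```text
ee [0.4748 0.2621 0.1051] [array([286.7, 245.2]), array([270.5, 484. ])]
tool delta [-0.0035  0.0083  0.083 ] tilt fix (deg, tool) [-0.68  0.1   0.  ]
[-0.003  0.66   0.752 -0.005]
```

View pics/w5.png

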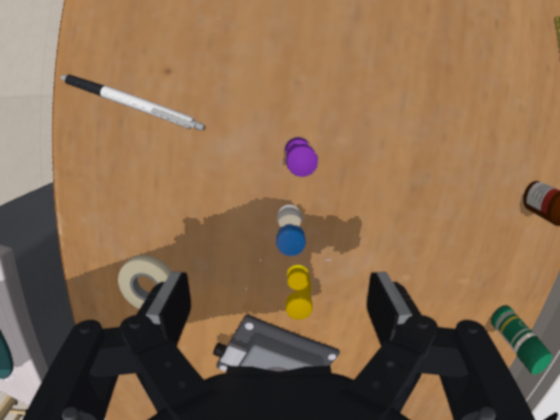

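Blue cap is at (291,241), with purple (301,160) and yellow (299,304) along tool x, out of the jaw plane.

Request:
step_arm(
  rows=[
    [-0.6,0.1,0,-0.003,0.005,0,0.0854],
    [0,0,0,0,0,0,0.0854],
    [0,0,0,0,0,0.02,0.0854],
    [0,0,0,0,0,0,0.0854],
    [0,0,0,0,0,0,0.0854],
  ],
)

```text
time_s: 9.8
ee_pos: [0.4851, 0.2603, 0.0909]
orientation: [0.001, 0.661, 0.751, 0.006]
ft_force: [0.2, 0.4, -0.5]
finger_gap: 0.999
```

Request:
step_arm(
  rows=[
    [0.5,-0.2,0,0,-0.002,0,0.0854],
    [0,0,0,0,0,0.02,0.0854],
    [0,0,0,0,0,0.02,0.0854],
    [0,0,0,0,0,0,0.0854],
  ],
)

```text
time_s: 10.2
ee_pos: [0.4853, 0.2618, 0.0541]
orientation: [-0.0, 0.661, 0.751, 0.004]
ft_force: [-0.5, -0.5, 0.5]
finger_gap: 1.001
```

Request:
step_arm(
  rows=[
    [0.3,-0.2,0,-0.002,-0.003,0,0.0854],
    [0,0,0,0,0,0.015,0.0854],
    [0,0,0,0,0,0.016,0.0854],
    [0,0,0,0,0,0,0.0854],
    [0,0,0,0,0,0,0.0854],
  ],
)

```text
time_s: 10.7
ee_pos: [0.4839, 0.2604, 0.0234]
orientation: [-0.0, 0.661, 0.751, 0.002]
ft_force: [-0.0, -0.1, 0.8]
finger_gap: 0.998
```

Request:
step_arm(
  rows=[
    [0,0,0,0,-0.001,0.001,0.0854],
    [0,0,0,0,0,0,0.015],
    [0,0,0,0,0,0,0.015],
    [0,0,0,0,0,0,0.015],
    [0,0,0,0,0,0,0.015],
    [0,0,0,0,0,0,0.015],
    [0,0,0,0,0,0,0.015],
    [0,0,0,0,0,0,0.015],
    [0,0,0,0,0,0,0.015],
    [0,0,0,0,0,0,0.015],
  ],
  newtons=30,
)

```text
time_s: 11.7
ee_pos: [0.4835, 0.2606, 0.0234]
orientation: [0.0, 0.661, 0.751, 0.003]
ft_force: [0.7, 0.1, -0.0]
finger_gap: 0.214
```

Request:
step_arm(
  rows=[
    [0,0,0,0,0,-0.01,0.015],
    [0,0,0,0,0,-0.025,0.015],
    [0,0,0,0,0,-0.035,0.015],
    [0,0,0,0,0,-0.035,0.015],
    [0,0,0,0,0,-0.035,0.015],
    [0,0,0,0,0,-0.035,0.015],
    [0,0,0,0,0,-0.01,0.015],
    [0,0,0,0,0,0,0.015],
  ],
)

```text
time_s: 12.5
ee_pos: [0.4823, 0.2587, 0.2189]
orientation: [-0.0, 0.661, 0.75, 0.003]
ft_force: [-0.8, 0.2, -0.1]
finger_gap: 0.217
```

Request:
step_arm(
  rows=[
    [0,0,0,-0.02,-0.001,0,0.015],
    [0,0,0,-0.032,-0.002,0,0.015],
    [0,0,0,-0.032,-0.002,0,0.015],
    [0,0,0,-0.032,-0.002,0,0.015],
    [0,0,0,-0.022,-0.001,0,0.015],
    [0,0,0,-0.01,-0.001,0,0.015],
    [0,0,0,0,0,0,0.015],
    [0,0,0,0,0,0,0.015],
  ],
)

```text
time_s: 13.3
ee_pos: [0.4868, 0.1065, 0.2105]
orientation: [-0.003, 0.66, 0.751, -0.003]
ft_force: [-0.2, 0.7, 0.4]
finger_gap: 0.215
```

```bash
python3 - <<'E'
from h import *
s,c=look('w6',[M],[.4915,.1055,.156]); print(s['orientation'].round(3))
E
```

```text
ee [0.4868 0.1065 0.2105] [array([283.6, 232.3])]
tool delta [-0.0017  0.005   0.0545] tilt fix (deg, tool) [-0.48 -0.08  0.  ]
[-0.003  0.66   0.751 -0.003]
```

View pics/w6.png

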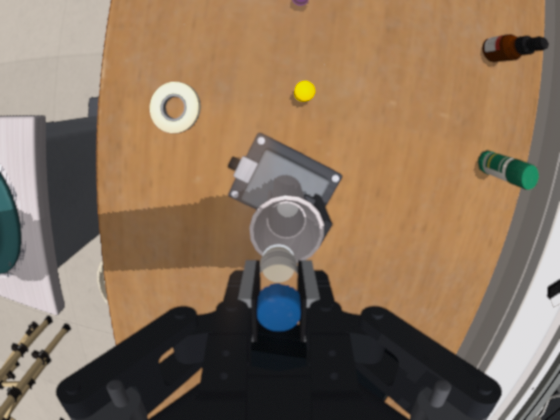

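The blue vial is held upright, with its foot at (280,265) and the mouth at (287,229). The setup matches the first drop.

Request:
step_arm(
  rows=[
    [-0.4,0,0,-0.002,0.004,0,0.015],
    [0,0,0,0,0,0,0.015],
    [0,0,0,0,0,0.02,0.015],
    [0,0,0,0,0,0.01,0.015],
    [0,0,0,0,0,0,0.015],
  ],
)

```text
time_s: 13.85
ee_pos: [0.4917, 0.11, 0.1797]
orientation: [-0.001, 0.657, 0.754, 0.001]
ft_force: [-0.5, 1.1, -0.2]
finger_gap: 0.22
```

Request:
step_arm(
  rows=[
    [0,0,0,-0.0045,0,0,0.015],
    [0,0,0,0,0,0,0.015],
    [0,0,0,0,0,0.018,0.015],
    [0,0,0,0,0,0.006,0.015],
    [0,0,0,0,0,0,0.015],
  ],
)

```text
time_s: 14.35
ee_pos: [0.4943, 0.1058, 0.1576]
orientation: [0.0, 0.657, 0.754, 0.003]
ft_force: [0.4, 0.2, -0.8]
finger_gap: 0.213
```

Request:
step_arm(
  rows=[
    [0,0,0,0,-0.002,0.004,0.015],
    [0,0,0,0,0,0,0.015],
    [0,0,0,0,0,0,0.0854],
    [0,0,0,0,0,0,0.0854],
    [0,0,0,0,0,0,0.0854],
    [0,0,0,0,0,0,0.0854],
    [0,0,0,0,0,0,0.0854],
    [0,0,0,0,0,-0.03,0.0854],
    [0,0,0,0,0,-0.04,0.0854],
    [0,0,0,0,0,0,0.0854],
  ],
)

```text
time_s: 15.35
ee_pos: [0.4925, 0.1051, 0.2269]
orientation: [0.001, 0.657, 0.754, 0.003]
ft_force: [-0.5, 0.6, 0.1]
finger_gap: 0.995
```

```bash
python3 - <<'E'
from h import *
s,c=look('w7',[M]);a=c['img'][140:290,200:360]
cs=robot.capture('side');b=cs['img'][150:270,250:370];ct=robot.capture('top');t=ct['img'][180:240,315:385]
f=lambda x,w,h:cv2.resize(x,(w,h),interpolation=cv2.INTER_CUBIC)
cv2.imwrite('pics/end.png',cv2.cvtColor(np.hstack([f(a,400,375),f(b,375,375)]),cv2.COLOR_RGB2BGR))
p,r=wray(c,s,*[0,0]) 
for z in(.083,.136): print(z,np.round(wpix(c,s,[.4915,.1055,z]),1))
E
```

```text
ee [0.4925 0.1051 0.2269] [array([274.5, 221.5])]
0.083 [276.1 198. ]
0.136 [276.  217.3]
```

View pics/end.png

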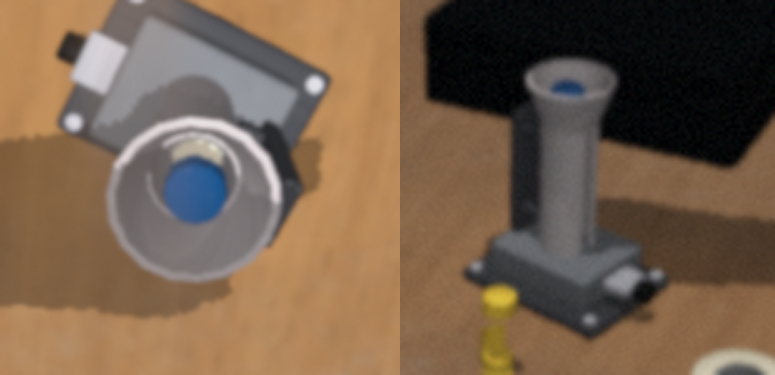

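```bash
python3 -c "
from cell import robot
print(robot.finish_job(), robot.read_state()['time_s'])"
```

```text
the job is handed in; nothing more can be done
the job is handed in; nothing more can be done
```

Both vials are in the magazine tube and released, with the grey-capped one (vial_b) at the bottom and the blue-capped one (vial_a) on top. I handed the job in at about 15.5 s; the hand-in reported no verdict.

- **Stack:** After the first drop, the wrist picture showed the grey cap deep in the bore. In the last wrist and side pictures the blue cap sits upright and centred just below the rim. Its pixel position, about (278,216), fits a cap top about 6 mm below the rim. Its apparent size, about 26 px against 28 px expected, also roughly fits.
- **Not checked:** I did not measure the grey vial's foot at the bore floor directly. I inferred it from the upper cap's height.
- **Clearance:** The hand was open, with the TCP about 85 mm above the rim, when I handed in. The purple and yellow look-alikes were left alone, and no large forces showed in the readings after each move.
- **Disagreement:** The wrist camera and the fixed cameras differed by about 3 mm for the grey vial and the mouth. They differed by more for the blue vial, up to 8 mm in one early view. I aimed between the two, which was close enough for the grips and the fit.

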